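Seat a candlestick in its display dock

TASK

Stand the black candlestick on the shelf in front of the wooden dock's open mouth and slide it sideways, foot under the lip, until the foot meets the sprung pad hidden at the back. Push it gently home so that the pad clearly gives (about 7 N beyond what the sliding itself takes) and hold that for about half a second, without ever ramming it to the pad's hard stop; then let go, leaving it upright and resting against the pad. Do not disturb the brass candlestick or the other goods.

Things in the scene. Friction and masses are not known exactly. Their poses are not given: they have to be found in the camera images.
- candlestick_center (a point): Black candlestick, 0.5 to 0.75 kg: round foot 82 mm across and 10 mm thick, with a plain round upright stem 22 mm across on its middle, 92 mm tall in all. It stands on the table. The point lies on the stem's axis 52 mm above the foot's underside, the height to grip; z runs up the stem. Yaw does not matter.
- brass_stick_center (a point): Brass candlestick of the same shape and size, to be left alone; point on its axis 52 mm above its underside. It and the black one swap places between episodes.
- dock: Wooden retaining dock fixed to the table, 116 mm wide (its x), y from -104 to +62 mm, top at 20 mm. Origin on the table, on the channel's centre line; x across the channel, y out through the mouth, z up. Channel 88 mm wide, no floor (the foot slides on the table), open at y = +62 mm. The candlestick is seated by moving it along the dock's -y.
- dock_mouth (a point): Middle of the dock's mouth, on the centre line at y = +62 mm of the dock, 10 mm above the table; axes as the dock's. Flared guides, 20 mm high, reach 28 mm farther out and widen to 114 mm. The candlestick slides on the table against 2 to 8 N of friction.
- slot_end (a point): Inner end of the stem slot, on the centre line at y = -52 mm of the dock, at the lip's top, 20 mm above the table. The lip is 6 mm thick, its underside 14 mm above the table; it covers the whole channel but for this slot, 32 mm wide, that runs in from the mouth.
- dock_back (a point): Middle of the dock's back end, on the table at y = -104 mm of the dock. Under the lip here hides a sprung pad; its place is adjustable, in the dark and not measured: the foot first touches it with the stem's axis anywhere from y = -12 to -34 mm. It then gives along -y, 2 N per mm, to a hard stop after 5 mm (10 N). On release it pushes back a few mm until friction holds the foot, still touching.
- carafe: Tall green glass carafe, 90 mm across, 190 mm tall, on the table at the left. Bystander; origin at the centre of its underside.
- tumbler_a: Green glass tumbler, 60 mm across, 70 mm tall, on the tray. Bystander; origin at the centre of its underside.
- tumbler_b: Green glass tumbler, 60 mm across, 70 mm tall, on the table to the left. Bystander; origin at the centre of its underside.
- tumbler_c: Green glass tumbler, 60 mm across, 70 mm tall, on the table near the middle. Bystander; origin at the centre of its underside.
- glass_bowl: Small green glass bowl, 90 mm across, 45 mm tall, on the tray. Bystander; origin at the centre of its underside.
- stone_bowl: Dark bowl, 150 mm across, 40 mm tall, on the table at the right. Bystander; origin at the centre of its underside.
Not all that is in view belongs to the job. Leave any blue, pink or purple look-alike of the part that bears candlestick_center alone.

How it is judged:
By the outcome, as a careful person would: the job done as asked, in the order asked, and still so for the second after the job is handed in, with the robot touching nothing.
It also fails if it takes over 67 s, if anything falls off the work surface, if the arm or the gripper's body presses on something with over 40 N, if the wrist force passes 120 N, or if a joint passes its speed limit or range.

ROBOT

A 7-joint arm with a two-finger parallel gripper is mounted at the origin on the work surface. World frame = base frame: x ahead of the robot, y to its left, z up, the work surface at z = 0. Lengths are in m, angles in degrees, forces in N, time in s.
With the tool pointing down it reaches from about 0.425 to 0.875 m from the base axis. Payload 4.7 kg.
Tool frame: the origin (TCP) lies midway between the tips of the shut fingers; the grasp point (between the pads) lies 19 mm behind it; z points along the fingers, x is the direction in which the jaws open and shut, and the axes are right-handed (so a half turn about z gives the same grasp; the last joint's range is limited). The gripper opens to 87 mm and grips with 3 to 60 N. Pads are 19 mm wide; open, the fingers measure 117 mm over their backs; the gripper's body (75 mm by 190 mm) begins 51 mm behind the grasp point.
Start: joints at [-66.687, 18.392, -4.016, 83.108, 1.295, 78.541, -3.26], TCP at [0.249, 0.601, 0.223] pointing down, gripper open.
Joint ranges: [-163.93, 163.93], [-17.29, 119.83], [-79.2, 71.16], [3.27, 140.29], [-89.18, 269.18], [5.43, 117.66], [-154.24, 154.24]. Speed limits (degrees/s): [147.25, 147.25, 180, 180, 180, 180, 180].

INTERFACE

Orientations are given as [roll, pitch, yaw] about the fixed x, y, z axes, in that order (R = Rz(yaw) Ry(pitch) Rx(roll)).
In Python, from cell import env gives the robot as it stands.
- The arm moves only by the tool carry_out, never from a script. Its argument "plan" is a list of rows, each an object with "grip": the closure, from 0 (fully open) to 1 (shut); "dp": the shift along the tool's x, y, z in m, a list of three; "rotation": the turn, a rotation vector about the tool's x, y, z in degrees, a list of three. In form: [{"grip": grip, "dp": [dx, dy, dz], "rotation": [wx, wy, wz]}, ...]. A call has 1 to 8 rows; each row shifts and turns the pose as measured when the row begins, along the tool's axes as they then stand; what a row does not reach is not made up. A row lasts 1/12 s, in which the tool goes at most 41.7 mm and 7.16 degrees, less where a joint would pass 70% of its speed; a pose out of reach is approached as far as the arm can. A call is refused whole if a number of a shift passes 0.0417 or a number of a turn 7.16, either way. A call with a gripper value outside its range is refused whole. The fingers move at their own pace and stop on an object; "force" is the grip in N (left out, the last holds). Time passes only in rows, so rows that do not move let the fingers close. It gives the time, the measured TCP pose, the force and the opening at its end, in the units of the state.
- env.get_obs(): the state, without advancing time (a new reading comes with each control period).
- env.read_camera(name): name is "side" or "top" or "wrist"; returns the picture (420x560x3 uint8, red, green, blue); there is no depth.
- env.camera_params(name): a dict with "fx", "fy", "cx", "cy" (pixels), "k1" (the pictures are not rectified: a ray, as slopes to the right and down, at radius r is drawn at 1 + k1 r^2 times it, then the intrinsics apply), "R" (3x3) and "t" (3): a world point X has camera coordinates R X + t. Camera axes: x right, y down, z forward; pixel columns grow to the right and rows downward; lengths in m; the calibration is good to about 2 mm. A picture is of the moment at which its call begins: read the wrist's pose just before it. camera_params takes no time and is no camera call; for the wrist camera it gives the pose at the moment of the call.
- env.sign_off(): hands the job in, once; it reports no verdict.
The state is a dict: "time_s": time; "qpos": joint angles; "joint_velocities": joint speeds; "effort": joint torques, N m; "tool_pos": TCP position; "tool_rot": TCP orientation; "force": force on the tool from outside, world axes, zero at the start; "wrist_torque": the same for the moment, N m; "grip_width": finger opening in m.
Only numpy, scipy, OpenCV 4.12 (cv2) and the standard library are available. Lean on these libraries where they do the work, as an engineer would, in place of code of your own. Each camera call takes 0.05 s, during which the arm holds its last target. There are 200 camera calls.

## Working session

There is one attempt and no reset: what is moved stays moved. The work goes in short steps, Python scripts to look and compute and a tool call to move; the robot and the scene stay as the last step left them, time stands still between calls to the robot, and variables do not carry over. Pictures are saved under pics/ and viewed, about 8 in all and at most 12, crops included, and the job is handed in when it is done.

Besides the shell and the picture viewer there is one more tool, called after "Request:" as name(argument=value, ...) on one line, values as JSON. carry_out: Moves the arm, as the interface text tells. Its arguments: {"type":"object","properties":{"plan":{"type":"array","items":{"type":"object","properties":{"grip":{"type":"number"},"dp":{"type":"array","items":{"type":"number"}},"rotation":{"type":"array","items":{"type":"number"}}}}},"force":{"type":"number"}},"required":["plan"]}

```bash
mkdir -p pics; python3 - <<'E'
from cell import env
import cv2
o=env.get_obs(); print({k:o[k] for k in('time_s','tool_pos','tool_rot','force','grip_width')})
for n in('top','side'):
    im=env.read_camera(n); cv2.imwrite(f'pics/{n}0.png',im[:,:,::-1]); p=env.camera_params(n); print(n,p)
E
```

```text
{'time_s': 0.0, 'tool_pos': array([0.24864647, 0.59998108, 0.22148008]), 'tool_rot': array([1.79995722e+02, 1.07779059e-01, 6.74937299e+01]), 'force': array([-0.37923193, -0.09495743,  0.03712951]), 'grip_width': 0.08702722464847067}
top {'fx': 389.37445358195026, 'fy': 389.37445358195026, 'cx': 282.875874711621, 'cy': 211.1097048095639, 'k1': -0.10840042563535246, 'R': array([[ 0.026411  , -0.99950785,  0.01692664],
       [-0.98250082, -0.02907721, -0.18397462],
       [ 0.18437625, -0.01177148, -0.98278524]]), 't': array([0.02230402, 0.55828906, 1.04845875])}
side {'fx': 447.88895926657585, 'fy': 447.88895926657585, 'cx': 277.8351239733719, 'cy': 207.0386859303052, 'k1': 0.04750970139063588, 'R': array([[ 0.74099612, -0.67149529, -0.00433925],
       [-0.35681461, -0.38825486, -0.84967141],
       [ 0.56886561,  0.63115152, -0.52729467]]), 't': array([-0.3775664 ,  0.28188689,  0.69568695])}
```

View pics/top0.png

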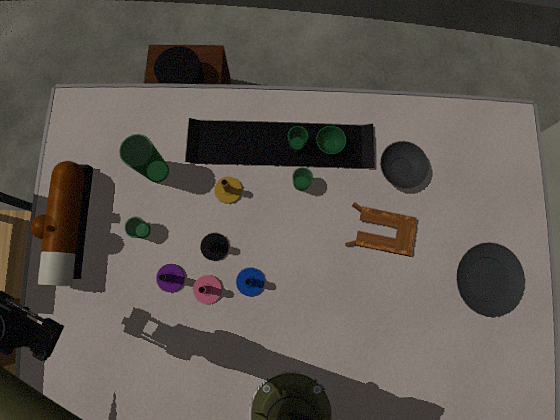

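View pics/side0.png

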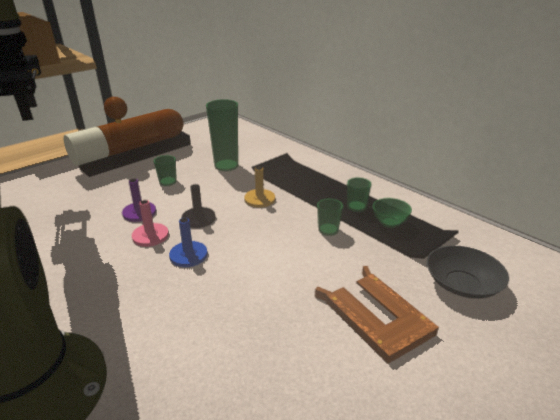

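Candidates for the black candlestick in the top view: black (214,246), brass (228,190), purple (171,278), pink (208,290) and blue (251,282). I choose black at (214,246), which is at (198,205) in the side view. The dock is at (390,232) with its mouth to image-left.

```bash
cat > h.py <<'E'
import numpy as np,cv2
from cell import env
def ray(n,u,v,z,p=None):
    p=p or env.camera_params(n); R=np.array(p['R']);t=np.array(p['t'])
    d=np.array([(u-p['cx'])/p['fx'],(v-p['cy'])/p['fy']]);s=d.copy()
    for _ in range(20): s=d/(1+p['k1']*(s@s))
    w=R.T@np.array([s[0],s[1],1]);c=-R.T@t
    return c+w*(z-c[2])/w[2]
def proj(n,X,p=None):
    p=p or env.camera_params(n);c=np.array(p['R'])@X+p['t'];s=c[:2]/c[2]
    s=s*(1+p['k1']*(s@s));return np.array([s[0]*p['fx']+p['cx'],s[1]*p['fy']+p['cy']])
E
python3 - <<'E'
from h import *
a=cv2.imread('pics/top0.png');b=cv2.imread('pics/side0.png')
cr=lambda i,x,y,w,h:cv2.resize(i[y:y+h,x:x+w],(400,300),interpolation=cv2.INTER_CUBIC)
cv2.imwrite('pics/c1.png',np.vstack([np.hstack([cr(a,340,195,88,66),cr(b,305,255,144,108)]),np.hstack([cr(a,180,215,72,54),cr(b,160,170,80,60)])]))
for n,u,v in(('top',214,247),('side',199,217)):print(n,ray(n,u,v,.01))
for q in((228,190),(302,180),(171,278),(208,290),(251,282)):print(q,ray('top',*q,.01).round(3))
for q in ((355,206),(349,245),(416,215),(412,255)):print(q,ray('top',*q,.02).round(3))
E
```

```text
top [0.45395664 0.23348408 0.01      ]
side [0.45424947 0.22431738 0.01      ]
(228, 190) [0.624 0.202 0.01 ]
(302, 180) [ 0.661 -0.017  0.01 ]
(171, 278) [0.361 0.353 0.01 ]
(208, 290) [0.331 0.244 0.01 ]
(251, 282) [0.357 0.123 0.01 ]
(355, 206) [ 0.585 -0.174  0.02 ]
(349, 245) [ 0.47  -0.156  0.02 ]
(416, 215) [ 0.563 -0.356  0.02 ]
(412, 255) [ 0.445 -0.341  0.02 ]
```

View pics/c1.png

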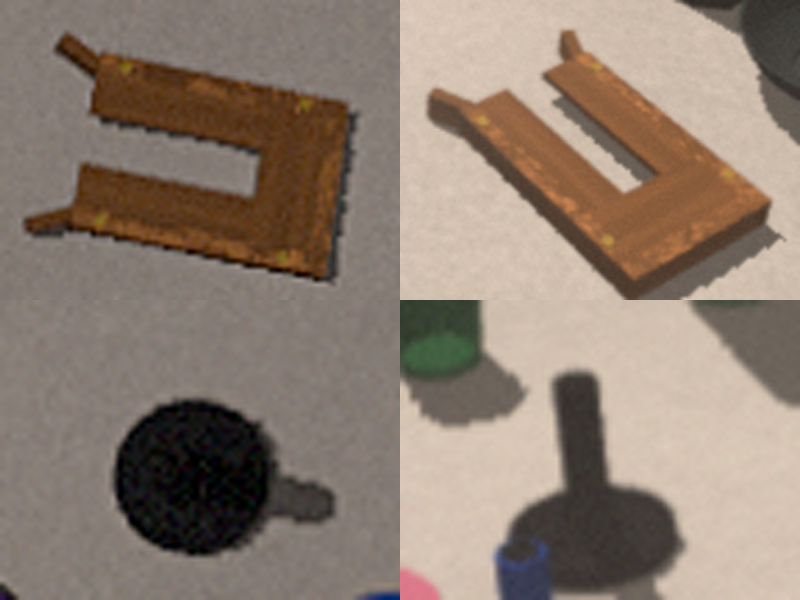

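The crop confirms the choice: a plain black stick with its foot at top (214.7,246.9). The dock's corners and slot are clear in both views, so I'll fit the dock pose now.

```bash
python3 - <<'E'
from h import *
# dock +y points image-left (world +y); x=y×z -> world +x (image up)
D=np.array([[58,62],[-58,62],[58,-104],[-58,-104],[16,62],[-16,62],[16,-52],[-16,-52]])/1e3
T=[(362,206.7),(355.8,246.7),(416.6,217.4),(411.9,256.2),(360.2,220.3),(358,230.9),(397.2,228),(396.1,238.3)]
S=[None,(330.2,297.5),(438.2,327),(390.3,355),(357.2,282),(343.9,288),(398.6,318),(383.5,324.5)]
for n,P in(('top',T),('side',S)):
    i=[k for k in range(8) if P[k]]
    W=np.array([ray(n,*P[k],.02)[:2] for k in i]);d=D[i]
    a=d-d.mean(0);b=W-W.mean(0)
    U,_,V=np.linalg.svd(a.T@b);R=(U@V).T
    t=W.mean(0)-R@d.mean(0);print(n,R.round(3).tolist(),'org',t.round(4),'yaw',np.degrees(np.arctan2(R[1,0],R[0,0])))
    print(((d@R.T+t-W)*1e3).round(1).tolist())
p=env.camera_params('wrist');print(p); o=env.get_obs();c=-np.array(p['R']).T@p['t'];print(c,o['tool_pos'])
E
```

```text
top [[0.987, 0.161], [-0.161, 0.987]] org [ 0.5158 -0.246 ] yaw -9.238662878026183
[[-0.4, 0.3], [3.2, -0.2], [0.2, 0.0], [0.4, 0.8], [-1.2, 1.3], [-1.5, -0.3], [0.2, -1.6], [-0.9, -0.5]]
side [[0.986, 0.166], [-0.166, 0.986]] org [ 0.5174 -0.2488] yaw -9.569260316406817
[[-2.1, 8.1], [1.4, -2.6], [-3.0, -2.5], [0.0, 2.0], [0.6, 1.2], [1.3, -1.5], [1.8, -4.7]]
{'fx': 363.3302329947529, 'fy': 363.3302329947529, 'cx': 281.0926702911545, 'cy': 214.2690758842478, 'k1': -0.025786339850947727, 'R': array([[ 3.81770744e-01,  9.24256715e-01, -7.89539714e-04],
       [ 8.84345069e-01, -3.65036371e-01,  2.91002142e-01],
       [ 2.68672473e-01, -1.11794330e-01, -9.56722076e-01]]), 't': array([-0.64881968, -0.03603071,  0.39173326])}
[0.17431601 0.63031699 0.3847526 ] [0.2486605  0.60001975 0.22156296]
```

Request:
carry_out(plan=[{"grip": 0, "dp": [-0.024, 0.03, 0], "rotation": [0, 0, 0]}, {"grip": 0, "dp": [-0.024, 0.03, 0], "rotation": [0, 0, 0]}, {"grip": 0, "dp": [-0.024, 0.03, 0], "rotation": [0, 0, 0]}, {"grip": 0, "dp": [-0.024, 0.03, 0], "rotation": [0, 0, 0]}, {"grip": 0, "dp": [-0.024, 0.03, 0], "rotation": [0, 0, 0]}, {"grip": 0, "dp": [-0.024, 0.03, 0], "rotation": [0, 0, 0]}, {"grip": 0, "dp": [-0.024, 0.03, 0], "rotation": [0, 0, 0]}, {"grip": 0, "dp": [-0.024, 0.03, 0], "rotation": [0, 0, 0]}])

```text
time_s: 0.77
tool_pos: [0.3933, 0.3283, 0.2143]
tool_rot: [-179.5, 0.4, 68.7]
force: [0.9, 0.2, -0.7]
grip_width: 0.0871
```

Request:
carry_out(plan=[{"grip": 0, "dp": [0, 0, 0], "rotation": [0, 0, -6.5]}, {"grip": 0, "dp": [0, 0, 0], "rotation": [0, 0, -6.5]}, {"grip": 0, "dp": [0, 0, 0], "rotation": [0, 0, 0]}])

```text
time_s: 1.02
tool_pos: [0.4, 0.3155, 0.2137]
tool_rot: [-179.5, 0.6, 81.1]
force: [-0.3, -0.2, 0.8]
grip_width: 0.0869
```

Request:
carry_out(plan=[{"grip": 0, "dp": [-0.026, 0.022, 0], "rotation": [0, 0, 0]}, {"grip": 0, "dp": [-0.026, 0.022, 0], "rotation": [-0.5, 0, 0]}, {"grip": 0, "dp": [-0.026, 0.022, 0], "rotation": [0, -0.6, 0]}, {"grip": 0, "dp": [0, 0, 0], "rotation": [0, 0, 0]}, {"grip": 0, "dp": [0, 0, 0], "rotation": [0, 0, 0]}])

```text
time_s: 1.43
tool_pos: [0.4525, 0.2277, 0.2125]
tool_rot: [-179.9, 1.2, 80.6]
force: [-1.3, 0.6, 0.1]
grip_width: 0.0871
```

```bash
python3 - <<'E'
from h import *
o=env.get_obs();p=env.camera_params('wrist');im=env.read_camera('wrist')
cv2.imwrite('pics/w1.png',im[:,:,::-1]);np.save('w1.npy',p,allow_pickle=True)
print(o['tool_pos'],o['tool_rot'])
for z in(.01,.092):print(proj('wrist',np.array([.454,.229,z]),p))
g=im.max(2);m=(g<45).astype(np.uint8)
n,l,s,c=cv2.connectedComponentsWithStats(m)
for i in range(1,n):
    if s[i,4]>300:print(s[i],c[i])
E
```

```text
[0.45247722 0.22771862 0.21248296] [-179.92667814    1.21262748   80.62097989]
[287.00560049 187.00690169]
[286.52458577 209.01422991]
[273  37  23  25 434] [284.24423963  49.05069124]
[ 360   41   77   71 1212] [400.7879538   72.87541254]
[428  54  23  24 446] [439.17040359  65.43721973]
[122 103  21  23 376] [131.91755319 114.12234043]
[ 253  151   78   77 4729] [291.16768873 189.05371114]
[479 174  59  52 522] [501.4559387 194.3467433]
[    0   254   560   166 50449] [264.48427124 352.18085591]
```

View pics/w1.png

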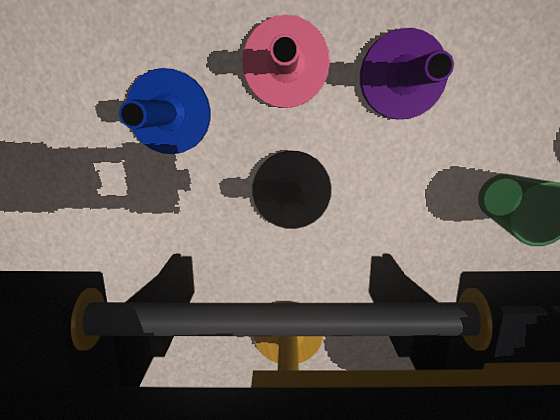

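The wrist view shows the black foot centred at (291,189), between blue (165,110), pink (285,60) and brass below. The gripper is nearly above it.

```bash
python3 - <<'E'
from h import *
p=np.load('w1.npy',allow_pickle=True).item()
C=ray('wrist',291.5,189.5,.009,p);print(C)
yaw=np.radians(80.6);x=np.array([np.cos(yaw),np.sin(yaw)]);y=np.array([np.sin(yaw),-np.cos(yaw)])
d=C[:2]-env.get_obs()['tool_pos'][:2];print(d@x,d@y)
E
```

```text
[0.45754931 0.23313109 0.009     ]
0.006841343831681679 0.0035583068990071155
```

Request:
carry_out(plan=[{"grip": 0, "dp": [0.005, 0.003, 0.0], "rotation": [0, 1.2, 0]}, {"grip": 0, "dp": [0, 0, 0.02], "rotation": [0, 0, 0]}, {"grip": 0, "dp": [0, 0, 0.025], "rotation": [0, 0, 0]}, {"grip": 0, "dp": [0, 0, 0.025], "rotation": [0, 0, 0]}, {"grip": 0, "dp": [0, 0, 0.02], "rotation": [0, 0, 0]}, {"grip": 0, "dp": [0, 0, 0], "rotation": [0, 0, 0]}])

```text
time_s: 1.98
tool_pos: [0.4558, 0.2419, 0.1208]
tool_rot: [179.9, -0.6, 80.9]
force: [-0.1, 0.2, 0.4]
grip_width: 0.0872
```

Request:
carry_out(plan=[{"grip": 0, "dp": [-0.01, 0.001, 0.0], "rotation": [0, -0.6, 0]}, {"grip": 0, "dp": [0, 0, 0.02], "rotation": [0, 0, 0]}, {"grip": 0, "dp": [0, 0, 0.025], "rotation": [0, 0, 0]}, {"grip": 0, "dp": [0, 0, 0.02], "rotation": [0, 0, 0]}, {"grip": 0, "dp": [0, 0, 0.012], "rotation": [0, 0, 0]}, {"grip": 0, "dp": [0, 0, 0], "rotation": [0, 0, 0]}])

```text
time_s: 2.48
tool_pos: [0.4583, 0.2366, 0.0484]
tool_rot: [179.5, -0.4, 81.1]
force: [-0.4, -0.2, -0.2]
grip_width: 0.0871
```

Request:
carry_out(plan=[{"grip": 0, "dp": [-0.003, -0.001, 0.014], "rotation": [0.5, -0.4, -0.4]}, {"grip": 0, "dp": [0, 0, 0], "rotation": [0, 0, 0]}, {"grip": 0, "dp": [0, 0, 0], "rotation": [0, 0, 0]}])

```text
time_s: 2.73
tool_pos: [0.459, 0.2352, 0.0369]
tool_rot: [179.8, -0.2, 81.6]
force: [-0.5, -0.2, 1.4]
grip_width: 0.0874
```

```bash
python3 - <<'E'
from h import *
a=env.read_camera('wrist');b=env.read_camera('side')
cv2.imwrite('pics/w2.png',np.hstack([cv2.resize(a[100:400,80:480],(400,300)),cv2.resize(b[120:270,110:310],(400,300))])[:,:,::-1])
E
```

```text
(no output)
```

View pics/w2.png

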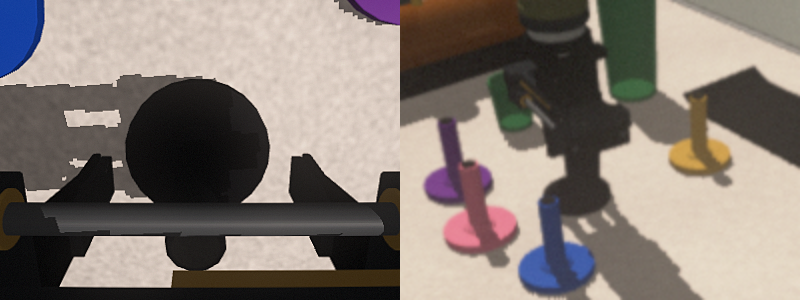

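The crop shows the stem between the open fingers: foot centre at crop (197,150), stem top about (195,238). Checking its offset along the tool's y.

```bash
python3 - <<'E'
from h import *
print(env.get_obs()['tool_pos'],ray('wrist',275,338,.092),ray('wrist',277.5,250,.009))
E
```

```text
[0.4586611  0.23500249 0.03672826] [0.4554443  0.23268334 0.092     ] [0.45721312 0.23278504 0.009     ]
```

Request:
carry_out(plan=[{"grip": 0, "dp": [-0.002, -0.002, 0.004], "rotation": [0.2, -0.2, -0.5]}, {"grip": 1, "dp": [0, 0, 0], "rotation": [0, 0, 0]}, {"grip": 1, "dp": [0, 0, 0], "rotation": [0, 0, 0]}, {"grip": 1, "dp": [0, 0, 0], "rotation": [0, 0, 0]}, {"grip": 1, "dp": [0, 0, 0], "rotation": [0, 0, 0]}, {"grip": 1, "dp": [0, 0, 0], "rotation": [0, 0, 0]}, {"grip": 1, "dp": [0, 0, 0], "rotation": [0, 0, 0]}], force=40)

```text
time_s: 3.42
tool_pos: [0.4576, 0.234, 0.0348]
tool_rot: [179.9, -0.1, 82.1]
force: [-0.2, -0.5, 0.3]
grip_width: 0.0553
```

Request:
carry_out(plan=[{"grip": 1, "dp": [0, 0, 0], "rotation": [0, 0, 0]}, {"grip": 1, "dp": [0, 0, 0], "rotation": [0, 0, 0]}, {"grip": 1, "dp": [0, 0, 0], "rotation": [0, 0, 0]}, {"grip": 1, "dp": [0, 0, 0], "rotation": [0, 0, 0]}, {"grip": 1, "dp": [0, 0, 0], "rotation": [0, 0, 0]}, {"grip": 1, "dp": [0, 0, 0], "rotation": [0, 0, 0]}, {"grip": 1, "dp": [0, 0, 0], "rotation": [0, 0, 0]}, {"grip": 1, "dp": [0, 0, 0], "rotation": [0, 0, 0]}])

```text
time_s: 4.08
tool_pos: [0.4575, 0.2338, 0.0348]
tool_rot: [179.9, -0.1, 82.1]
force: [0.8, 0.1, 0.5]
grip_width: 0.0214
```

Request:
carry_out(plan=[{"grip": 1, "dp": [0, 0, 0], "rotation": [0, 0, 0]}, {"grip": 1, "dp": [0, 0, -0.01], "rotation": [0, 0, 0]}, {"grip": 1, "dp": [0, 0, -0.02], "rotation": [0, 0, 0]}, {"grip": 1, "dp": [0, 0, -0.02], "rotation": [0, 0, 0]}, {"grip": 1, "dp": [0, 0, -0.01], "rotation": [0, 0, 0]}, {"grip": 1, "dp": [0, 0, 0], "rotation": [0, 0, 0]}])

```text
time_s: 4.58
tool_pos: [0.4525, 0.2309, 0.0933]
tool_rot: [-179.6, 0.4, 82.1]
force: [0.2, 0.9, -4.8]
grip_width: 0.0213
```

Request:
carry_out(plan=[{"grip": 1, "dp": [-0.015, 0.006, 0], "rotation": [0, 0, 0]}, {"grip": 1, "dp": [-0.03, 0.0125, 0], "rotation": [0, 0, 0]}, {"grip": 1, "dp": [-0.03, 0.0125, 0], "rotation": [0, 0, 0]}, {"grip": 1, "dp": [-0.03, 0.0125, 0], "rotation": [0, 0, 0]}, {"grip": 1, "dp": [-0.03, 0.0125, 0], "rotation": [0, 0, 0]}, {"grip": 1, "dp": [-0.03, 0.0125, 0], "rotation": [0, 0, 0]}, {"grip": 1, "dp": [-0.03, 0.0125, 0], "rotation": [0, 0, 0]}, {"grip": 1, "dp": [-0.015, 0.006, 0], "rotation": [0, 0, 0]}])

```text
time_s: 5.25
tool_pos: [0.5068, 0.0092, 0.0873]
tool_rot: [-179.1, 0.4, 83.0]
force: [0.3, -0.2, -5.3]
grip_width: 0.0215
```

Request:
carry_out(plan=[{"grip": 1, "dp": [-0.022, 0.01, 0], "rotation": [-0.4, 0.2, 0.8]}, {"grip": 1, "dp": [-0.027, 0.011, 0], "rotation": [-0.4, 0.2, 0.8]}, {"grip": 1, "dp": [-0.027, 0.011, 0], "rotation": [-0.1, 0, 0.8]}, {"grip": 1, "dp": [-0.022, 0.01, 0], "rotation": [0, 0, 0]}, {"grip": 1, "dp": [0, 0, 0], "rotation": [0, 0, 0]}, {"grip": 1, "dp": [0, 0, 0], "rotation": [0, 0, 0]}])

```text
time_s: 5.75
tool_pos: [0.5301, -0.1054, 0.0807]
tool_rot: [-179.6, 0.3, 80.0]
force: [-0.0, 1.1, -5.4]
grip_width: 0.0209
```

```bash
python3 - <<'E'
from h import *
p=env.camera_params('wrist');a=env.read_camera('wrist');b=env.read_camera('top');s=env.read_camera('side');print(env.get_obs()['tool_pos'])
np.save('w3.npy',p,allow_pickle=True)
for n,i in(('a',a),('b',b),('s',s)):cv2.imwrite(f'pics/3{n}.png',i[:,:,::-1])
cr=lambda i,x,y,w,h:cv2.resize(i[y:y+h,x:x+w],(400,300),interpolation=cv2.INTER_CUBIC)
cv2.imwrite('pics/c3.png',np.vstack([np.hstack([cr(a,0,0,560,420),cr(b,300,170,128,96)]),np.hstack([cr(s,210,160,240,180),cr(a,0,0,280,210)])])[:,:,::-1])
E
```

```text
[ 0.53034173 -0.10360015  0.08111277]
```

View pics/c3.png

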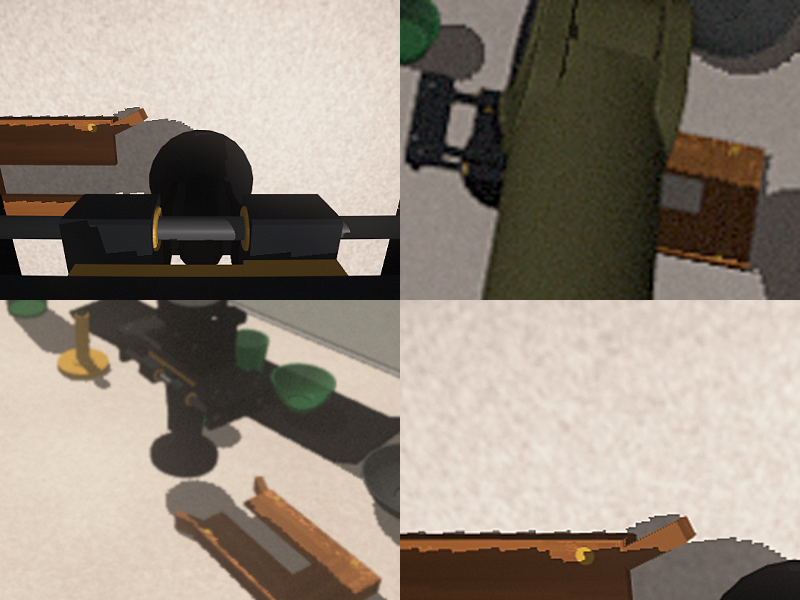

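The wrist view shows the dock's near rail, with the slot corner at about (163,229). It looks parallel to the image rows. The side view shows the stick in front of the mouth and clear of it. Next I check the dock line from here.

```bash
python3 - <<'E'
from h import *
p=np.load('w3.npy',allow_pickle=True).item();a=cv2.imread('pics/3a.png').astype(int)
wood=(a[:,:,2]-a[:,:,0]>30)
for c in range(10,230,20):
    r=np.where(wood[:,c])[0]; sp=np.split(r,np.where(np.diff(r)>3)[0]+1); print(c,[(int(s[0]),int(s[-1])) for s in sp if len(s)>2])
org=np.array([.5165,-.247]);th=np.radians(-9.4);R=np.array([[np.cos(th),-np.sin(th)],[np.sin(th),np.cos(th)]])
print('pred',[proj('wrist',np.r_[org+R@np.array(q),.02],p).round(0) for q in((-.016,.062),(-.058,.062),(-.058,0),(-.016,0),(.016,.0))])
def dk(u,v,z): return (R.T@(ray('wrist',u,v,z,p)[:2]-org)*1e3).round(1)
print(dk(163,229,.02))
# foot circle
T=env.get_obs()['tool_pos'];print('tool in dock',R.T@(T[:2]-org)*1e3)
print('foot c',dk(281,250,.058))
E
```

```text
10 [(164, 230), (271, 301)]
30 [(167, 230), (271, 301)]
50 [(167, 230), (272, 301)]
70 [(164, 230), (272, 301)]
90 [(165, 230), (272, 299)]
110 [(164, 230), (273, 278), (370, 385)]
130 [(164, 230), (370, 386)]
150 [(163, 230), (370, 386)]
170 [(166, 183), (370, 386)]
190 [(156, 174), (371, 386)]
210 [(371, 386)]
pred [array([160., 225.]), array([153., 160.]), array([ 55., 162.]), array([ 66., 225.]), array([ 75., 270.])]
[-13.   63.9]
tool in dock [ -9.7650539  143.73500912]
foot c [-13.2 141.4]
```

```bash
cat >> h.py <<'E'
org=np.array([.5165,-.247]);th=np.radians(-9.4);RD=np.array([[np.cos(th),-np.sin(th)],[np.sin(th),np.cos(th)]])
def dk(P): return (RD.T@(np.array(P)[:2]-org)*1e3).round(1)
E
python3 - <<'E'
from h import *
p=np.load('w3.npy',allow_pickle=True).item()
for q in((10,230.5),(90,230.5),(150,230.5),(10,270.5),(100,272)):print(q,dk(ray('wrist',*q,.02,p)))
a=cv2.imread('pics/3a.png').max(2)
print([ (r,np.where(a[r,180:400]<50)[0][[0,-1]]+180) for r in range(185,270,10)])
print('top row',[int(np.where(a[:,c]<50)[0][0]) for c in range(255,310,8)])
T=np.array([0.53034173,-0.10360015]);print('tool',dk(T))
for q in((281,252),(281,255)):print(dk(ray('wrist',*q,.056,p)))
E
```

```text
(10, 230.5) [-12.6 -39.1]
(90, 230.5) [-12.3  15.2]
(150, 230.5) [-12.   55.2]
(10, 270.5) [ 16.5 -45.8]
(100, 272) [17.7 17.3]
[(185, array([258, 302])), (195, array([238, 322])), (205, array([227, 334])), (215, array([221, 341])), (225, array([215, 346])), (235, array([212, 351])), (245, array([209, 352])), (255, array([209, 353])), (265, array([211, 351]))]
top row [186, 184, 182, 182, 182, 183, 186]
tool [ -9.8 143.7]
[-11.1 141.3]
[ -9.3 141.3]
```

Request:
carry_out(plan=[{"grip": 1, "dp": [0.0, 0.006, 0.005], "rotation": [-0.4, 0.3, -0.3]}, {"grip": 1, "dp": [0.0, 0.006, 0.01], "rotation": [0, 0, 0]}, {"grip": 1, "dp": [0, 0, 0.01], "rotation": [0, 0, 0]}, {"grip": 1, "dp": [0, 0, 0.005], "rotation": [0, 0, 0]}, {"grip": 1, "dp": [0, 0, 0], "rotation": [0, 0, 0]}, {"grip": 1, "dp": [0, 0, 0], "rotation": [0, 0, 0]}])

```text
time_s: 6.4
tool_pos: [0.543, -0.0993, 0.0461]
tool_rot: [-179.9, -0.2, 81.0]
force: [0.7, 0.7, -5.5]
grip_width: 0.0211
```

```bash
python3 - <<'E'
from h import *
o=env.get_obs();print(o['tool_pos'],dk(o['tool_pos']),o['tool_rot'],o['force'])
E
```

```text
[ 0.54296425 -0.09933653  0.04614284] [  2. 150.] [-179.91674129   -0.20315604   81.04885845] [ 0.67059183  0.65957703 -5.5178131 ]
```

Request:
carry_out(plan=[{"grip": 1, "dp": [0, 0, 0.005], "rotation": [0, -0.2, 0.3]}, {"grip": 1, "dp": [0, 0, 0.004], "rotation": [0, 0, 0]}, {"grip": 1, "dp": [0, 0, 0], "rotation": [0, 0, 0]}, {"grip": 1, "dp": [0, 0, 0], "rotation": [0, 0, 0]}])

```text
time_s: 6.73
tool_pos: [0.5428, -0.0988, 0.0361]
tool_rot: [-179.9, 0.0, 80.8]
force: [0.1, -0.0, -4.4]
grip_width: 0.0212
```

Request:
carry_out(plan=[{"grip": 1, "dp": [0, 0, 0.001], "rotation": [0, 0, 0.2]}, {"grip": 1, "dp": [0, 0, 0], "rotation": [0, 0, 0]}, {"grip": 1, "dp": [0, 0, 0], "rotation": [0, 0, 0]}])

```text
time_s: 6.98
tool_pos: [0.5432, -0.0991, 0.0356]
tool_rot: [-180.0, 0.0, 80.5]
force: [-0.1, -0.9, -4.8]
grip_width: 0.0213
```

Request:
carry_out(plan=[{"grip": 1, "dp": [0, 0, 0.001], "rotation": [0, 0, 0]}, {"grip": 1, "dp": [0, 0, 0], "rotation": [0, 0, 0]}, {"grip": 1, "dp": [0, 0, 0], "rotation": [0, 0, 0]}])

```text
time_s: 7.23
tool_pos: [0.5437, -0.0993, 0.0352]
tool_rot: [180.0, -0.0, 80.5]
force: [1.3, -0.5, -5.4]
grip_width: 0.0213
```

Request:
carry_out(plan=[{"grip": 1, "dp": [0, 0, 0.0015], "rotation": [0, 0, 0]}, {"grip": 1, "dp": [0, 0, 0.0005], "rotation": [0, 0, 0]}, {"grip": 1, "dp": [0, 0, 0], "rotation": [0, 0, 0]}])

```text
time_s: 7.48
tool_pos: [0.5442, -0.0994, 0.035]
tool_rot: [179.9, -0.1, 80.5]
force: [-0.7, 0.5, -5.5]
grip_width: 0.021
```

Request:
carry_out(plan=[{"grip": 1, "dp": [0, 0, 0.001], "rotation": [0, 0, 0]}, {"grip": 1, "dp": [0, 0, 0], "rotation": [0, 0, 0]}])

```text
time_s: 7.65
tool_pos: [0.5446, -0.0994, 0.035]
tool_rot: [179.9, -0.1, 80.5]
force: [-0.0, -1.2, -5.6]
grip_width: 0.0216
```

Request:
carry_out(plan=[{"grip": 1, "dp": [0, -0.001, 0.0025], "rotation": [0, 0, 0]}, {"grip": 1, "dp": [0, 0, 0], "rotation": [0, 0, 0]}])

```text
time_s: 7.82
tool_pos: [0.5453, -0.0995, 0.0354]
tool_rot: [179.7, -0.1, 80.5]
force: [-0.6, 0.2, -5.6]
grip_width: 0.021
```

```bash
python3 - <<'E'
from h import *
o=env.get_obs();print(o['tool_pos'],dk(o['tool_pos']),o['force'],o['wrist_torque'])
p=env.camera_params('wrist');a=env.read_camera('wrist');s=env.read_camera('side')
np.save('w4.npy',p,allow_pickle=True);cv2.imwrite('pics/4a.png',a[:,:,::-1])
cr=lambda i,x,y,w,h:cv2.resize(i[y:y+h,x:x+w],(400,300),interpolation=cv2.INTER_CUBIC)
cv2.imwrite('pics/c4.png',np.hstack([cr(a,0,0,560,420),cr(s,270,200,140,105)])[:,:,::-1])
E
```

```text
[ 0.5452946  -0.09949709  0.0353583 ] [  4.3 150.2] [-0.6442314   0.16351148 -5.62970382] [-0.05744908  0.0242739   0.03438977]
```

View pics/c4.png

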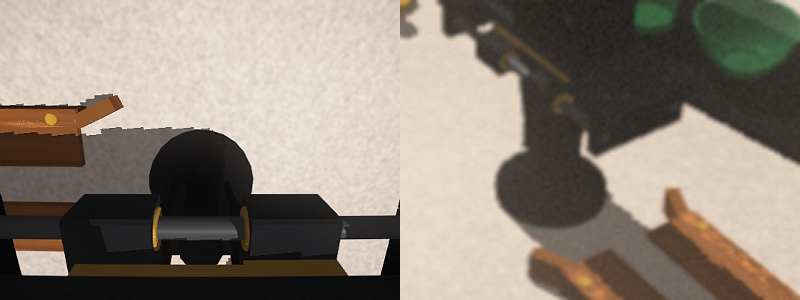

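The stick is in front of the mouth at almost table height, and the slot is at image left. The arm didn't follow the last small steps, so I check it with a few idle rows.

Request:
carry_out(plan=[{"grip": 1, "dp": [0, 0, 0], "rotation": [0, 0, 0]}, {"grip": 1, "dp": [0, 0, 0], "rotation": [0, 0, 0]}, {"grip": 1, "dp": [0, 0, 0], "rotation": [0, 0, 0]}, {"grip": 1, "dp": [0, 0, 0], "rotation": [0, 0, 0]}])

```text
time_s: 8.25
tool_pos: [0.5455, -0.0994, 0.0348]
tool_rot: [179.7, -0.1, 80.5]
force: [-1.0, -0.4, 0.9]
grip_width: 0.0211
```

Request:
carry_out(plan=[{"grip": 1, "dp": [0, -0.002, 0.004], "rotation": [0, 0, 0]}])

```text
time_s: 8.33
tool_pos: [0.5457, -0.0994, 0.0345]
tool_rot: [179.6, -0.2, 80.5]
force: [-11.9, 3.4, 49.1]
grip_width: 0.0212
```

```bash
python3 - <<'E'
from h import *
o=env.get_obs();print(o)
E
```

```text
{'time_s': 8.3333, 'qpos': array([-15.86158819,  17.4791272 ,  26.97875967, 109.65039371,
        -9.85112683,  54.6303105 ,  96.24319122]), 'joint_velocities': array([ 0.19547637, -1.41278716,  0.06350731,  1.96470166, -0.90458633,
       -2.94925565,  0.95046692]), 'effort': array([ 1.98337231e-01, -1.73387843e+01,  1.68156512e+00, -1.37337336e+01,
       -4.37043412e-01, -4.27809298e+00,  4.96748515e-03]), 'tool_pos': array([ 0.54566568, -0.09935708,  0.03454696]), 'tool_rot': array([179.55622063,  -0.18393305,  80.52807035]), 'force': array([-11.92252553,   3.44644741,  49.0550538 ]), 'wrist_torque': array([ 0.21646345,  2.91509975, -0.04202534]), 'grip_width': 0.0212420990343742}
```

Request:
carry_out(plan=[{"grip": 1, "dp": [0, 0, -0.0005], "rotation": [0.3, -0.1, 0]}, {"grip": 1, "dp": [0, 0, 0], "rotation": [0, 0, 0]}, {"grip": 1, "dp": [0, 0, 0], "rotation": [0, 0, 0]}])

```text
time_s: 8.58
tool_pos: [0.5465, -0.0995, 0.0359]
tool_rot: [179.7, -0.1, 80.5]
force: [-0.0, 0.3, -5.2]
grip_width: 0.0215
```

```bash
python3 - <<'E'
from h import *
o=env.get_obs();print(o['tool_pos'],dk(o['tool_pos']),o['tool_rot'],o['force'])
p=np.load('w4.npy',allow_pickle=True).item();a=cv2.imread('pics/4a.png').astype(int)
wood=(a[:,:,2]-a[:,:,0]>30)
for c in(15,40,65,85,100,120):
    r=np.where(wood[:,c])[0]; sp=np.split(r,np.where(np.diff(r)>3)[0]+1); print(c,[(int(s[0]),int(s[-1])) for s in sp if len(s)>2])
for c,r0 in((15,230.5),(100,230.5),(15,285),(80,285)):pass
g=a.max(2);print('foot top row',[int(np.where(g[:,c]<50)[0][0]) for c in range(255,310,8)],[(r,np.where(g[r,190:400]<50)[0][[0,-1]]+190) for r in (235,245,255)])
E
```

```text
[ 0.54650208 -0.09952392  0.03589736] [  5.5 150.4] [ 1.79724916e+02 -1.12133048e-01  8.05168955e+01] [-0.04871249  0.25426989 -5.18482381]
15 [(152, 231), (282, 300)]
40 [(149, 232), (283, 300), (335, 351)]
65 [(148, 232), (283, 301), (335, 351)]
85 [(149, 232), (284, 301), (335, 352)]
100 [(147, 232), (284, 289), (377, 385)]
120 [(151, 175), (370, 386)]
foot top row [186, 185, 183, 182, 182, 183, 186] [(235, array([212, 350])), (245, array([209, 352])), (255, array([209, 353]))]
```

```bash
python3 - <<'E'
from h import *
p=np.load('w4.npy',allow_pickle=True).item()
for q in((15,231.5),(85,232.5),(15,281.5),(85,283.5)):print(q,dk(ray('wrist',*q,.02,p)))
print('foot',dk(ray('wrist',281,254,.010,p)),'tool then',[4.3,150.2])
E
```

```text
(15, 231.5) [-12.5   9.6]
(85, 232.5) [-11.9  47. ]
(15, 281.5) [16.9  3. ]
(85, 283.5) [17.9 42.1]
foot [  4.7 149.8] tool then [4.3, 150.2]
```

Request:
carry_out(plan=[{"grip": 1, "dp": [-0.012, -0.0015, 0], "rotation": [0.3, -0.1, 0]}, {"grip": 1, "dp": [-0.015, -0.0015, 0], "rotation": [0, 0, 0]}, {"grip": 1, "dp": [-0.012, -0.0015, 0], "rotation": [0, 0, 0]}, {"grip": 1, "dp": [0, -0.0003, 0], "rotation": [0, 0, 0]}])

```text
time_s: 8.92
tool_pos: [0.5361, -0.1358, 0.0349]
tool_rot: [180.0, -0.2, 80.8]
force: [-0.4, -2.2, -2.8]
grip_width: 0.021
```

```bash
python3 - <<'E'
from h import *
o=env.get_obs();print(o['tool_pos'],dk(o['tool_pos']),o['tool_rot'],o['force'])
E
```

```text
[ 0.53608484 -0.1357867   0.03488956] [  1.2 112.9] [179.99893946  -0.19343525  80.82822704] [-0.35216662 -2.17823923 -2.76258996]
```

Request:
carry_out(plan=[{"grip": 1, "dp": [-0.012, 0.0005, -0.0003], "rotation": [0, -0.2, 0.2]}, {"grip": 1, "dp": [-0.014, 0.0003, 0], "rotation": [0, 0, 0]}, {"grip": 1, "dp": [-0.01, 0, 0], "rotation": [0, 0, 0]}, {"grip": 1, "dp": [0, -0.0003, 0], "rotation": [0, 0, 0]}])

```text
time_s: 9.25
tool_pos: [0.5314, -0.1704, 0.0349]
tool_rot: [180.0, -0.2, 80.7]
force: [-0.2, -1.9, -1.6]
grip_width: 0.0211
```

```bash
cat > st.py <<'E'
from h import *
o=env.get_obs();print(dk(o['tool_pos']),o['tool_pos'][2].round(4),o['tool_rot'].round(1),'Fdock',(RD.T@o['force'][:2]).round(1),o['force'][2].round(1),'T',o['wrist_torque'].round(2),o['time_s'])
E
python3 st.py
```

```text
[ 2.2 78. ] 0.0349 [180.   -0.2  80.7] Fdock [ 0.1 -1.9] -1.6 T [-0.64 -0.13 -0.06] 9.25
```

Request:
carry_out(plan=[{"grip": 1, "dp": [-0.012, -0.0002, 0], "rotation": [0, 0, 0]}, {"grip": 1, "dp": [-0.014, -0.0002, 0], "rotation": [0, 0, 0]}, {"grip": 1, "dp": [-0.01, -0.0002, 0], "rotation": [0, 0, 0]}])

```text
time_s: 9.5
tool_pos: [0.5272, -0.2002, 0.0351]
tool_rot: [180.0, -0.6, 81.0]
force: [0.4, 3.9, 2.1]
grip_width: 0.0215
```

```bash
python3 st.py; python3 - <<'E'
from h import *
p=env.camera_params('wrist');a=env.read_camera('wrist').astype(int)[:,:,::-1]
cv2.imwrite('pics/5a.png',a)
wood=(a[:,:,2]-a[:,:,0]>30)
for c in range(5,300,35):
    r=np.where(wood[:,c])[0]; sp=np.split(r,np.where(np.diff(r)>3)[0]+1); print(c,[(int(s[0]),int(s[-1])) for s in sp if len(s)>2])
E
```

```text
[ 2.9 47.9] 0.0351 [180.   -0.6  81. ] Fdock [-0.2  3.9] 2.1 T [ 0.7  -0.1   0.02] 9.5
5 [(145, 286)]
40 [(147, 301), (335, 351)]
75 [(147, 301), (335, 352)]
110 [(148, 232), (370, 386)]
145 [(149, 232), (370, 386)]
180 [(149, 233), (370, 386)]
215 [(149, 234), (301, 347), (371, 386)]
250 [(150, 234), (370, 386)]
285 [(150, 235), (371, 386)][ WARN:0@0.889] global loadsave.cpp:1063 imwrite_ Unsupported depth image for selected encoder is fallbacked to CV_8U.
```

View pics/5a.png

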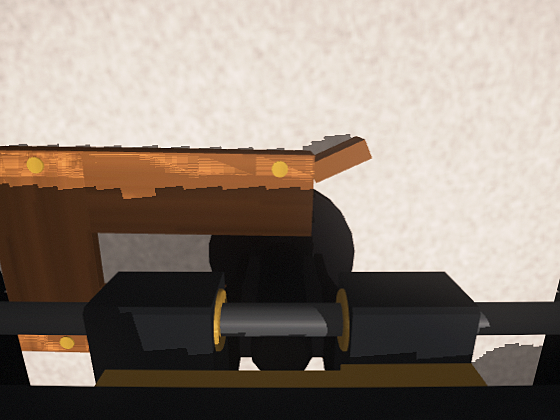

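The foot's front is under the lip and centred in the slot (slot edge at row 232–235, stem at about 280,300). Continuing.

Request:
carry_out(plan=[{"grip": 1, "dp": [-0.012, -0.0006, 0], "rotation": [0, -0.4, 0.4]}, {"grip": 1, "dp": [-0.012, -0.0006, 0], "rotation": [0, 0, 0.2]}, {"grip": 1, "dp": [-0.012, -0.0004, 0], "rotation": [0, 0, 0]}])

```text
time_s: 9.8
tool_pos: [0.521, -0.2337, 0.035]
tool_rot: [180.0, -0.4, 80.6]
force: [0.9, 3.6, 1.6]
grip_width: 0.0214
```

```bash
python3 st.py
```

```text
[ 2.2 13.9] 0.035 [180.   -0.4  80.6] Fdock [0.3 3.7] 1.6 T [ 0.74 -0.14  0.05] 9.8
```

Request:
carry_out(plan=[{"grip": 1, "dp": [-0.005, -0.0004, 0], "rotation": [0, -0.3, 0]}, {"grip": 1, "dp": [-0.005, -0.0004, 0], "rotation": [0, 0, 0]}, {"grip": 1, "dp": [-0.004, -0.0003, 0], "rotation": [0, 0, 0]}])

```text
time_s: 10.05
tool_pos: [0.5166, -0.2502, 0.0348]
tool_rot: [180.0, -0.0, 80.4]
force: [-0.3, 3.8, -0.1]
grip_width: 0.0215
```

```bash
python3 st.py
```

```text
[ 0.6 -3.2] 0.0348 [180.   -0.   80.4] Fdock [-0.9  3.7] -0.1 T [ 0.66 -0.19  0.02] 10.05
```

Request:
carry_out(plan=[{"grip": 1, "dp": [-0.002, 0.0004, 0], "rotation": [0, 0, 0]}, {"grip": 1, "dp": [-0.002, 0.0004, 0], "rotation": [0, 0, 0]}])

```text
time_s: 10.22
tool_pos: [0.5164, -0.2542, 0.0349]
tool_rot: [-180.0, -0.1, 80.4]
force: [0.0, 4.2, 2.1]
grip_width: 0.0211
```

```bash
python3 st.py
```

```text
[ 1.1 -7.1] 0.0349 [-1.80e+02 -1.00e-01  8.04e+01] Fdock [-0.6  4.2] 2.1 T [ 0.89 -0.09  0.09] 10.2167
```

Request:
carry_out(plan=[{"grip": 1, "dp": [-0.0015, 0.0002, 0], "rotation": [0, 0, 0]}])

```text
time_s: 10.3
tool_pos: [0.5164, -0.2554, 0.0349]
tool_rot: [-180.0, -0.1, 80.4]
force: [-0.6, 3.4, 2.8]
grip_width: 0.0213
```

Request:
carry_out(plan=[{"grip": 1, "dp": [-0.0015, 0.0002, 0], "rotation": [0, 0, 0]}])

```text
time_s: 10.38
tool_pos: [0.5164, -0.2564, 0.0349]
tool_rot: [-179.9, -0.2, 80.5]
force: [0.1, 3.9, 3.8]
grip_width: 0.0211
```

```bash
python3 st.py
```

```text
[ 1.4 -9.3] 0.0349 [-179.9   -0.2   80.5] Fdock [-0.5  3.9] 3.8 T [ 0.86 -0.02  0.1 ] 10.3833
```

Request:
carry_out(plan=[{"grip": 1, "dp": [-0.0015, 0, -0.0002], "rotation": [0, -0.1, 0]}])

```text
time_s: 10.47
tool_pos: [0.5161, -0.2581, 0.0349]
tool_rot: [-179.9, -0.0, 80.5]
force: [0.5, 1.3, -2.3]
grip_width: 0.0211
```

Request:
carry_out(plan=[{"grip": 1, "dp": [-0.0015, 0, -0.0002], "rotation": [0, 0, 0]}])

```text
time_s: 10.55
tool_pos: [0.5158, -0.2595, 0.0349]
tool_rot: [-179.9, -0.0, 80.5]
force: [0.8, 3.1, -1.3]
grip_width: 0.0212
```

Request:
carry_out(plan=[{"grip": 1, "dp": [-0.0015, 0, 0], "rotation": [0, 0, 0]}])

```text
time_s: 10.63
tool_pos: [0.5156, -0.2609, 0.0349]
tool_rot: [-179.9, -0.0, 80.5]
force: [0.6, 5.0, 1.1]
grip_width: 0.0215
```

```bash
python3 st.py
```

```text
[  1.4 -13.8] 0.0349 [-179.9   -0.    80.5] Fdock [-0.2  5. ] 1.1 T [ 0.93 -0.15  0.11] 10.6333
```

Request:
carry_out(plan=[{"grip": 1, "dp": [-0.001, 0, 0], "rotation": [0, 0, 0]}])

```text
time_s: 10.72
tool_pos: [0.5155, -0.2619, 0.0349]
tool_rot: [-179.9, -0.0, 80.5]
force: [0.6, 1.9, 1.0]
grip_width: 0.0211
```

Request:
carry_out(plan=[{"grip": 1, "dp": [-0.001, 0, 0], "rotation": [0, 0, 0]}])

```text
time_s: 10.8
tool_pos: [0.5154, -0.2629, 0.0349]
tool_rot: [-179.9, -0.0, 80.5]
force: [0.8, 2.8, -0.2]
grip_width: 0.021
```

Request:
carry_out(plan=[{"grip": 1, "dp": [-0.001, 0, 0], "rotation": [0, 0, 0]}])

```text
time_s: 10.88
tool_pos: [0.5153, -0.2639, 0.0349]
tool_rot: [-179.9, -0.0, 80.6]
force: [0.3, 3.0, 0.5]
grip_width: 0.0213
```

```bash
python3 st.py
```

```text
[  1.5 -16.9] 0.0349 [-179.9   -0.    80.6] Fdock [-0.2  3. ] 0.5 T [ 0.71 -0.2   0.09] 10.8833
```

Request:
carry_out(plan=[{"grip": 1, "dp": [-0.001, -0.0001, 0], "rotation": [0, 0, 0]}])

```text
time_s: 10.97
tool_pos: [0.515, -0.265, 0.0349]
tool_rot: [-179.9, -0.0, 80.6]
force: [-0.0, 3.1, -0.3]
grip_width: 0.0212
```

Request:
carry_out(plan=[{"grip": 1, "dp": [-0.001, -0.0001, 0], "rotation": [0, 0, 0]}])

```text
time_s: 11.05
tool_pos: [0.5148, -0.2662, 0.0349]
tool_rot: [-179.9, -0.0, 80.6]
force: [-0.1, 3.4, 0.0]
grip_width: 0.0215
```

Request:
carry_out(plan=[{"grip": 1, "dp": [-0.001, -0.0001, 0], "rotation": [0, 0, 0]}])

```text
time_s: 11.13
tool_pos: [0.5146, -0.2672, 0.0349]
tool_rot: [-180.0, -0.0, 80.6]
force: [0.8, 3.2, 0.2]
grip_width: 0.0215
```

```bash
python3 st.py
```

```text
[  1.4 -20.3] 0.0349 [-180.    -0.    80.6] Fdock [0.2 3.3] 0.2 T [ 0.61 -0.21  0.12] 11.1333
```

Request:
carry_out(plan=[{"grip": 1, "dp": [-0.001, -0.0001, 0], "rotation": [0, 0, 0]}])

```text
time_s: 11.22
tool_pos: [0.5144, -0.2684, 0.0349]
tool_rot: [-180.0, -0.0, 80.6]
force: [0.8, 2.5, -0.0]
grip_width: 0.0216
```

Request:
carry_out(plan=[{"grip": 1, "dp": [-0.001, -0.0001, 0], "rotation": [0, 0, 0]}])

```text
time_s: 11.3
tool_pos: [0.5141, -0.2696, 0.0349]
tool_rot: [-180.0, -0.0, 80.6]
force: [0.0, 2.6, -0.7]
grip_width: 0.0213
```

Request:
carry_out(plan=[{"grip": 1, "dp": [-0.001, -0.0001, 0], "rotation": [0, 0, 0]}])

```text
time_s: 11.38
tool_pos: [0.5138, -0.2706, 0.0348]
tool_rot: [-180.0, -0.0, 80.6]
force: [0.5, 3.6, 0.3]
grip_width: 0.0213
```

```bash
python3 st.py
```

```text
[  1.2 -23.8] 0.0348 [-180.    -0.    80.6] Fdock [-0.1  3.7] 0.3 T [ 0.62 -0.29  0.1 ] 11.3833
```

Request:
carry_out(plan=[{"grip": 1, "dp": [-0.001, -0.0001, 0], "rotation": [0, 0, 0]}])

```text
time_s: 11.47
tool_pos: [0.5135, -0.2717, 0.0349]
tool_rot: [-180.0, -0.0, 80.6]
force: [0.9, 2.8, -0.4]
grip_width: 0.0211
```

Request:
carry_out(plan=[{"grip": 1, "dp": [-0.001, 0, 0], "rotation": [0, 0, 0]}])

```text
time_s: 11.55
tool_pos: [0.5134, -0.2723, 0.0349]
tool_rot: [-180.0, -0.1, 80.6]
force: [0.5, 5.0, 1.6]
grip_width: 0.0215
```

Request:
carry_out(plan=[{"grip": 1, "dp": [-0.001, 0, 0], "rotation": [0, 0, 0]}])

```text
time_s: 11.63
tool_pos: [0.5135, -0.2725, 0.0349]
tool_rot: [-180.0, -0.1, 80.6]
force: [1.1, 4.8, 1.7]
grip_width: 0.0213
```

```bash
python3 st.py
```

```text
[  1.2 -25.7] 0.0349 [-1.80e+02 -1.00e-01  8.06e+01] Fdock [0.3 4.9] 1.7 T [ 1.25 -0.2   0.04] 11.6333
```

Contact is showing at dock y ≈ -25: force is rising and the advance has slowed. Sliding took about 3.2 N, so the target is about 10 N.

Request:
carry_out(plan=[{"grip": 1, "dp": [-0.0014, 0, 0], "rotation": [0, 0, 0]}])

```text
time_s: 11.72
tool_pos: [0.5135, -0.2727, 0.035]
tool_rot: [-179.9, -0.2, 80.6]
force: [0.6, 6.6, 2.0]
grip_width: 0.021
```

Request:
carry_out(plan=[{"grip": 1, "dp": [-0.0016, 0, 0], "rotation": [0, 0, 0]}])

```text
time_s: 11.8
tool_pos: [0.5134, -0.2729, 0.0351]
tool_rot: [-179.9, -0.4, 80.6]
force: [0.6, 6.8, 2.9]
grip_width: 0.0213
```

```bash
python3 st.py
```

```text
[  1.2 -26.1] 0.0351 [-179.9   -0.4   80.6] Fdock [-0.5  6.8] 2.9 T [ 1.4  -0.13  0.06] 11.8
```

Request:
carry_out(plan=[{"grip": 1, "dp": [-0.0018, 0, 0.0002], "rotation": [0, -0.3, 0]}])

```text
time_s: 11.88
tool_pos: [0.5134, -0.2733, 0.035]
tool_rot: [-179.9, -0.2, 80.7]
force: [-1.1, 7.7, 3.4]
grip_width: 0.0213
```

Request:
carry_out(plan=[{"grip": 1, "dp": [-0.0018, 0, 0], "rotation": [0, -0.3, 0]}])

```text
time_s: 11.97
tool_pos: [0.5133, -0.2733, 0.035]
tool_rot: [-179.8, -0.1, 80.7]
force: [0.5, 7.4, 1.8]
grip_width: 0.0217
```

```bash
python3 st.py
```

```text
[  1.2 -26.5] 0.035 [-1.798e+02 -1.000e-01  8.070e+01] Fdock [-0.7  7.4] 1.8 T [ 1.64 -0.35  0.02] 11.9667
```

Request:
carry_out(plan=[{"grip": 1, "dp": [-0.0022, 0, 0], "rotation": [0, -0.3, 0]}])

```text
time_s: 12.05
tool_pos: [0.5133, -0.2733, 0.0349]
tool_rot: [-179.8, 0.1, 80.7]
force: [-0.5, 7.7, 3.1]
grip_width: 0.0211
```

Request:
carry_out(plan=[{"grip": 1, "dp": [-0.0024, 0, 0], "rotation": [0, -0.3, 0]}])

```text
time_s: 12.13
tool_pos: [0.5132, -0.2734, 0.0349]
tool_rot: [-179.7, 0.2, 80.8]
force: [-0.1, 7.8, 3.1]
grip_width: 0.0214
```

```bash
python3 st.py
```

```text
[  1.1 -26.5] 0.0349 [-179.7    0.2   80.8] Fdock [-1.4  7.7] 3.1 T [ 1.96 -0.37  0.09] 12.1333
```

Request:
carry_out(plan=[{"grip": 1, "dp": [-0.003, 0.0001, 0], "rotation": [-0.1, 0.1, 0]}])

```text
time_s: 12.22
tool_pos: [0.5133, -0.2736, 0.035]
tool_rot: [-179.8, -0.1, 80.9]
force: [0.4, 8.5, 4.6]
grip_width: 0.0211
```

Request:
carry_out(plan=[{"grip": 1, "dp": [-0.003, 0.0001, 0], "rotation": [0, 0, 0]}])

```text
time_s: 12.3
tool_pos: [0.5132, -0.274, 0.0352]
tool_rot: [-179.7, -0.4, 81.0]
force: [-0.4, 8.6, 4.0]
grip_width: 0.0209
```

```bash
python3 st.py
```

```text
[  1.2 -27.1] 0.0352 [-179.7   -0.4   81. ] Fdock [-1.8  8.4] 4.0 T [ 1.92 -0.05  0.06] 12.3
```

Request:
carry_out(plan=[{"grip": 1, "dp": [-0.0036, 0.0001, -0.0002], "rotation": [-0.1, -0.2, 0.1]}])

```text
time_s: 12.38
tool_pos: [0.5131, -0.2747, 0.0352]
tool_rot: [-179.7, -0.4, 80.9]
force: [1.8, 8.0, 1.1]
grip_width: 0.0211
```

Request:
carry_out(plan=[{"grip": 1, "dp": [-0.0036, 0.0002, 0], "rotation": [-0.1, -0.1, 0.1]}])

```text
time_s: 12.47
tool_pos: [0.5131, -0.2749, 0.0353]
tool_rot: [-179.7, -0.6, 80.9]
force: [-0.2, 10.3, 6.6]
grip_width: 0.0212
```

```bash
python3 st.py
```

```text
[  1.2 -28.1] 0.0353 [-179.7   -0.6   80.9] Fdock [-1.8 10.1] 6.6 T [2.41 0.16 0.  ] 12.4667
```

Request:
carry_out(plan=[{"grip": 1, "dp": [-0.0036, 0.0002, -0.0002], "rotation": [-0.1, -0.2, 0]}])

```text
time_s: 12.55
tool_pos: [0.5131, -0.2751, 0.0354]
tool_rot: [-179.7, -0.7, 81.0]
force: [0.4, 8.9, 3.1]
grip_width: 0.0216
```

```bash
python3 st.py
```

```text
[  1.2 -28.3] 0.0354 [-179.7   -0.7   81. ] Fdock [-1.1  8.8] 3.1 T [ 2.19 -0.06 -0.  ] 12.55
```

Request:
carry_out(plan=[{"grip": 1, "dp": [-0.0042, 0.0002, 0], "rotation": [-0.1, -0.3, 0]}])

```text
time_s: 12.63
tool_pos: [0.513, -0.2753, 0.0353]
tool_rot: [-179.7, -0.7, 81.1]
force: [-0.8, 12.0, 6.9]
grip_width: 0.021
```

Request:
carry_out(plan=[{"grip": 1, "dp": [-0.0042, 0.0002, -0.0001], "rotation": [0, -0.3, 0]}])

```text
time_s: 12.72
tool_pos: [0.513, -0.2755, 0.0354]
tool_rot: [-179.6, -0.8, 81.2]
force: [0.4, 10.8, 4.6]
grip_width: 0.0218
```

```bash
python3 st.py
```

```text
[  1.2 -28.7] 0.0354 [-179.6   -0.8   81.2] Fdock [-1.4 10.7] 4.6 T [ 2.5  -0.08 -0.1 ] 12.7167
```

Request:
carry_out(plan=[{"grip": 1, "dp": [-0.004, 0.0002, 0], "rotation": [-0.1, -0.3, 0.1]}, {"grip": 1, "dp": [-0.004, 0.0002, 0], "rotation": [0, -0.3, 0.1]}])

```text
time_s: 12.88
tool_pos: [0.513, -0.2755, 0.0355]
tool_rot: [-179.5, -0.8, 81.2]
force: [-1.0, 10.5, 5.8]
grip_width: 0.0213
```

```bash
python3 st.py
```

```text
[  1.2 -28.7] 0.0355 [-179.5   -0.8   81.2] Fdock [-2.7 10.2] 5.8 T [ 2.38  0.03 -0.05] 12.8833
```

Holding at about 10.3 N, but some of that may be extra table friction, since Fz is up. I'll unload it vertically, straighten the tilt and push slightly further.

Request:
carry_out(plan=[{"grip": 1, "dp": [-0.004, 0.0003, -0.0004], "rotation": [-0.3, -0.6, 0.2]}])

```text
time_s: 12.97
tool_pos: [0.5129, -0.2756, 0.0354]
tool_rot: [-179.7, -0.5, 81.1]
force: [1.3, 9.2, -1.5]
grip_width: 0.0212
```

Request:
carry_out(plan=[{"grip": 1, "dp": [-0.0042, 0.0003, -0.0004], "rotation": [-0.2, -0.6, 0.2]}])

```text
time_s: 13.05
tool_pos: [0.5129, -0.2756, 0.0352]
tool_rot: [-179.7, -0.3, 81.0]
force: [1.0, 10.2, 1.3]
grip_width: 0.0214
```

```bash
python3 st.py
```

```text
[  1.1 -28.8] 0.0352 [-179.7   -0.3   81. ] Fdock [-0.6 10.2] 1.3 T [ 2.59 -0.38  0.11] 13.05
```

Request:
carry_out(plan=[{"grip": 1, "dp": [-0.0044, 0.0002, -0.0003], "rotation": [-0.1, -0.4, 0.1]}, {"grip": 1, "dp": [-0.0044, 0.0002, -0.0002], "rotation": [-0.1, -0.4, 0.1]}])

```text
time_s: 13.22
tool_pos: [0.5129, -0.2755, 0.035]
tool_rot: [-179.7, -0.1, 81.0]
force: [-0.6, 10.7, 4.9]
grip_width: 0.0215
```

```bash
python3 st.py
```

```text
[  1.1 -28.7] 0.035 [-1.797e+02 -1.000e-01  8.100e+01] Fdock [-2.3 10.5] 4.9 T [ 2.58 -0.16 -0.02] 13.2167
```

Request:
carry_out(plan=[{"grip": 1, "dp": [-0.0043, 0.0003, -0.0003], "rotation": [-0.2, -0.3, 0.1]}, {"grip": 1, "dp": [-0.0043, 0.0002, -0.0002], "rotation": [-0.1, -0.3, 0.1]}, {"grip": 1, "dp": [-0.0043, 0.0002, -0.0002], "rotation": [-0.1, -0.3, 0.1]}])

```text
time_s: 13.47
tool_pos: [0.5128, -0.2756, 0.0351]
tool_rot: [-179.8, -0.2, 81.1]
force: [0.4, 10.6, 4.5]
grip_width: 0.0213
```

```bash
python3 st.py
```

```text
[  1.  -28.8] 0.0351 [-179.8   -0.2   81.1] Fdock [-1.4 10.5] 4.5 T [ 2.51 -0.13 -0.02] 13.4667
```

Request:
carry_out(plan=[{"grip": 1, "dp": [-0.0045, 0.0003, -0.0004], "rotation": [-0.1, -0.3, 0.1]}, {"grip": 1, "dp": [-0.0045, 0.0002, -0.0003], "rotation": [-0.1, -0.3, 0.1]}, {"grip": 1, "dp": [-0.0044, 0.0002, -0.0003], "rotation": [-0.1, -0.3, 0.1]}, {"grip": 1, "dp": [-0.0044, 0.0002, -0.0003], "rotation": [-0.1, -0.3, 0.1]}])

```text
time_s: 13.8
tool_pos: [0.5129, -0.2757, 0.0352]
tool_rot: [-179.7, -0.4, 81.1]
force: [0.6, 11.6, 4.5]
grip_width: 0.0213
```

```bash
python3 st.py
```

```text
[  1.1 -28.9] 0.0352 [-179.7   -0.4   81.1] Fdock [-1.3 11.5] 4.5 T [ 2.51 -0.18 -0.01] 13.8
```

Request:
carry_out(plan=[{"grip": 1, "dp": [-0.0046, 0.0003, -0.0004], "rotation": [-0.1, -0.5, 0.1]}, {"grip": 1, "dp": [-0.0046, 0.0002, -0.0003], "rotation": [-0.1, -0.5, 0.1]}, {"grip": 1, "dp": [-0.0046, 0.0002, -0.0003], "rotation": [-0.1, -0.4, 0.1]}, {"grip": 1, "dp": [-0.0045, 0.0002, -0.0003], "rotation": [-0.1, -0.3, 0.1]}, {"grip": 1, "dp": [-0.0045, 0.0002, -0.0003], "rotation": [-0.1, -0.3, 0.1]}, {"grip": 1, "dp": [-0.0045, 0.0002, -0.0003], "rotation": [-0.1, -0.3, 0.1]}])

```text
time_s: 14.3
tool_pos: [0.5129, -0.2757, 0.0352]
tool_rot: [-179.6, -0.3, 81.2]
force: [0.9, 10.2, 4.1]
grip_width: 0.0212
```

```bash
python3 st.py
```

```text
[  1.1 -28.9] 0.0352 [-179.6   -0.3   81.2] Fdock [-0.8 10.2] 4.1 T [ 2.63 -0.21 -0.07] 14.3
```

Request:
carry_out(plan=[{"grip": 1, "dp": [-0.003, 0.0002, -0.0002], "rotation": [-0.2, -0.3, 0.1]}, {"grip": 1, "dp": [-0.0015, 0.0, -0.0002], "rotation": [-0.1, -0.2, 0]}, {"grip": 1, "dp": [-0.0005, 0, 0], "rotation": [0, 0, 0]}, {"grip": 1, "dp": [0, 0, 0], "rotation": [0, 0, 0]}])

```text
time_s: 14.63
tool_pos: [0.5129, -0.2751, 0.035]
tool_rot: [-179.7, -0.2, 81.2]
force: [0.6, 2.8, 0.6]
grip_width: 0.0215
```

```bash
python3 st.py
```

```text
[  1.1 -28.3] 0.035 [-179.7   -0.2   81.2] Fdock [0.1 2.8] 0.6 T [ 0.79 -0.29 -0.1 ] 14.6333
```

Request:
carry_out(plan=[{"grip": 1, "dp": [0, 0, 0], "rotation": [-0.2, -0.1, 0]}, {"grip": 0.6, "dp": [0, 0, 0], "rotation": [0, 0, 0]}, {"grip": 0.4, "dp": [0, 0, 0], "rotation": [0, 0, 0]}, {"grip": 0.3, "dp": [0, 0, 0], "rotation": [0, 0, 0]}, {"grip": 0.3, "dp": [0, 0, 0], "rotation": [0, 0, 0]}, {"grip": 0.3, "dp": [0, 0, 0], "rotation": [0, 0, 0]}, {"grip": 0.3, "dp": [0, 0, 0], "rotation": [0, 0, 0]}, {"grip": 0.3, "dp": [0, 0, 0], "rotation": [0, 0, 0]}])

```text
time_s: 15.3
tool_pos: [0.5106, -0.2828, 0.0355]
tool_rot: [-180.0, 0.4, 81.0]
force: [0.4, -0.6, 0.0]
grip_width: 0.0576
```

```bash
python3 st.py; python3 - <<'E'
from h import *
a=env.read_camera('wrist');s=env.read_camera('side')
cr=lambda i,x,y,w,h:cv2.resize(i[y:y+h,x:x+w],(400,300),interpolation=cv2.INTER_CUBIC)
cv2.imwrite('pics/c6.png',np.hstack([cr(a,0,0,560,420),cr(s,270,200,200,150)])[:,:,::-1])
E
```

```text
[ -0.  -36.3] 0.0355 [-180.     0.4   81. ] Fdock [ 0.5 -0.5] 0.0 T [0.01 0.02 0.  ] 15.3
```

View pics/c6.png

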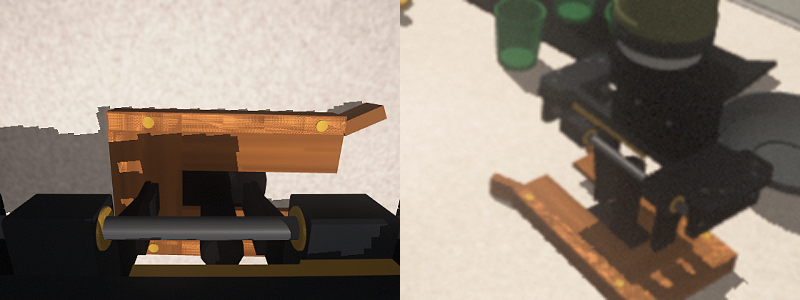

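The wrist view shows the stem at about (222,240) in the crop, standing between the opened fingers and nearer the right one. The arm drifted 8 mm inward as it let go, so I recentre, open fully and rise.

Request:
carry_out(plan=[{"grip": 0, "dp": [0.003, 0.0005, 0], "rotation": [0, 0.3, 0]}, {"grip": 0, "dp": [0.003, 0, 0], "rotation": [0, 0, 0]}, {"grip": 0, "dp": [0.001, 0, 0], "rotation": [0, 0, 0]}, {"grip": 0, "dp": [0, 0, 0], "rotation": [0, 0, 0]}])

```text
time_s: 15.73
tool_pos: [0.5125, -0.275, 0.0354]
tool_rot: [-180.0, 0.1, 81.0]
force: [-0.1, -0.7, -0.3]
grip_width: 0.0798
```

```bash
python3 st.py
```

```text
[  0.6 -28.3] 0.0354 [-1.8e+02  1.0e-01  8.1e+01] Fdock [ 0.1 -0.7] -0.3 T [-0.06  0.04  0.04] 15.7333
```

Request:
carry_out(plan=[{"grip": 0, "dp": [0, 0, -0.01], "rotation": [0, 0, 0]}, {"grip": 0, "dp": [0, 0, -0.02], "rotation": [0, 0, 0]}, {"grip": 0, "dp": [0, 0, -0.03], "rotation": [0, 0, 0]}, {"grip": 0, "dp": [0, 0, -0.03], "rotation": [0, 0, 0]}, {"grip": 0, "dp": [0, 0, -0.03], "rotation": [0, 0, 0]}, {"grip": 0, "dp": [0, 0, -0.03], "rotation": [0, 0, 0]}, {"grip": 0, "dp": [0, 0, -0.02], "rotation": [0, 0, 0]}, {"grip": 0, "dp": [0, 0, 0], "rotation": [0, 0, 0]}])

```text
time_s: 16.4
tool_pos: [0.5108, -0.274, 0.216]
tool_rot: [-179.8, 0.1, 80.9]
force: [0.4, -1.0, 0.1]
grip_width: 0.0874
```

```bash
python3 st.py; python3 - <<'E'
from h import *
p=env.camera_params('wrist');np.save('w7.npy',p,allow_pickle=True)
a=env.read_camera('wrist');s=env.read_camera('side')
cv2.imwrite('pics/7a.png',a[:,:,::-1])
cv2.imwrite('pics/c7.png',np.hstack([a[:,80:480],cv2.resize(s,(400,300))[0:300] if 0 else cv2.resize(s[130:340,200:400],(400,420))])[:,:,::-1])
E
```

```text
[ -1.2 -27.6] 0.216 [-1.798e+02  1.000e-01  8.090e+01] Fdock [ 0.6 -0.9] 0.1 T [-0.08 -0.03  0.06] 16.4
```

View pics/c7.png

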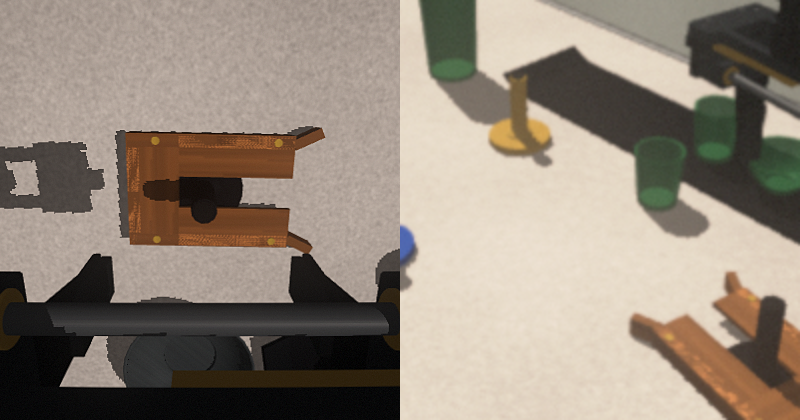

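```bash
python3 - <<'E'
from h import *
p=np.load('w7.npy',allow_pickle=True).item()
print('stem top',dk(ray('wrist',284,211,.092,p)),'foot +y edge',dk(ray('wrist',322.5,190,.01,p))-[0,41],'slot end',dk(ray('wrist',259.5,192,.02,p)),'mouth',dk(ray('wrist',374,177,.02,p)),dk(ray('wrist',369,209,.02,p)))
E
```

```text
stem top [  2.4 -25.7] foot +y edge [  3.2 -26. ] slot end [  3.4 -50. ] mouth [-12.9  65.1] [20.5 62.6]
```

```bash
python3 -c "
from cell import env
print(env.sign_off())"
```

```text
the job is handed in; nothing more can be done
None
```

The black candlestick is in the dock, upright and released with its foot against the sprung pad. I handed the job in at about 16.5 s of the 67 s allowed.

**What I did:** I gripped it by the stem, set it down in front of the dock's mouth and slid it in under the lip. Sliding took about 3 N. The pad was first felt with the stem at about dock y = -25 mm. I pushed to about 10–11 N (peak 12 N) and held for well over half a second.

**Last checks:**
- **Final position:** the wrist camera puts the stem top and the foot at the same place, about dock y = -26 mm. That means it stands upright and is still just past first contact, so it is touching the pad. The tool is clear above it.
- **Other goods:** the brass stick and the glasses in the last view look undisturbed. I did not compare every object by measurement.

**Less certain or not as planned:**
- **Pad force:** about 7 N is my estimate, from the tool's travel past first contact (about 3.5–4 mm of the pad's 5 mm) and the force above sliding. While pushing, the hand also pressed the foot down by up to about 7 N, so some of the measured force was extra table friction. The pad itself may have seen less, perhaps 4 to 6 N at times.
- **Setting down:** one step briefly pressed the foot onto the table with 49 N.
- **Letting go:** the open gripper drifted about 8 mm inward. I found no sign that it moved the stick.

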